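Slide the mainboard carrier into its test seat and start the test

ROBOT

A 7-joint arm with a two-finger parallel gripper is mounted at the origin on the work surface. World frame = base frame: x ahead of the robot, y to its left, z up, the work surface at z = 0. Lengths are in mm, angles in rad, forces in N, time in s.
With the tool pointing down it reaches from about 400 to 875 mm from the base axis. Payload 4.4 kg.
Tool frame: the origin (TCP) lies at the very end of the fingers, on their centre line; the grasp point (between the pads) lies ctrl.grip_depth behind it (ctrl.grip_depth is the distance from the TCP to the grasp point, in mm); y points along the fingers, x is the direction in which the jaws open and shut, and the axes are right-handed (so a half turn about y gives the same grasp; the last joint's range is limited). The gripper opens to 85 mm and grips with 20 to 120 N. Pads are 22 mm wide; open, the fingers measure 114 mm over their backs; the gripper's body (76 mm by 85 mm) begins 54 mm behind the grasp point. The pads swing forward as they close: fully open they stand 13 mm farther back than shut.
Start: joints at [1.226, 0.628, 0.038, 1.517, -0.027, 0.996, -0.02], TCP at [178.909, -624.907, 231.313] pointing down, gripper open.
Joint ranges: [-3.06, 3.06], [-0.37, 2.12], [-1.25, 1.32], [0.18, 2.47], [-1.1, 4.24], [0.23, 1.98], [-2.94, 2.94]. Speed limits (rad/s): [2.57, 2.57, 3.14, 3.14, 3.14, 3.14, 3.14].

INTERFACE

Orientations are given as [roll, pitch, yaw] about the fixed x, y, z axes, in that order (R = Rz(yaw) Ry(pitch) Rx(roll)).
In Python, from cell import ctrl gives the robot as it stands.
- The arm moves only by the tool apply_moves, never from a script. Its argument "motion" is a list of rows, each a list of 5 numbers: the shift along the tool's x, y, z in cm, then the turn about the tool's y in rad, then the finger opening in cm, from 0 to 8.54. In form: [[tx, ty, tz, roll, hand], ...]. A call has 1 to 20 rows; each row is the pose to reach, as a shift and turn from the pose commanded when the call began, along the tool's axes at that moment; what a row does not reach only later rows make up. A row lasts 1/8 s, in which the tool goes at most 62.5 mm and 10.7 degrees, less where a joint would pass 70% of its speed; a pose out of reach is approached as far as the arm can. A call with a gripper value outside its range is refused whole. The fingers move at their own pace and stop on an object; the grip force is fixed at half the most. Time passes only in rows, so rows that repeat a pose let the fingers close. It gives the time, the measured TCP pose, the force and the opening at its end, in the units of the state.
- ctrl.read_state(): the state, without advancing time (a new reading comes with each control period).
- ctrl.get_image(name): name is "side" or "top"; returns a dict with "image" (480x640x3 uint8, red, green, blue), "vfov" (degrees; the focal length in pixels is half the picture's height over the tangent of half this angle, whatever the lens; pixels are square), "cx", "cy" (the principal point, pixels), "k1" (the pictures are not rectified: a ray, as slopes to the right and down, at radius r is drawn at 1 + k1 r^2 times it, then the intrinsics apply), "extrinsics" (4x4, takes a point from world to camera coordinates). Camera axes: x right, y up, looking along -z (the intrinsics and any distortion apply to the point x, -y, -z); pixel columns grow to the right and rows downward; lengths in mm; the calibration is good to about 2 mm. A picture is of the moment at which its call begins. There is no depth.
- ctrl.finish_job(): hands the job in, once; it reports no verdict.
Trained networks look in a picture, given as the dict that the camera call returned (one of the last four; its "shot" number tells which), for a name from the list of things; names that differ only in an ending like _2 or _b are one class to them, and where a whole thing is asked for, a point or a joint stands for the part that bears it (a point fixed in the world has none). Each returns a list of dicts, best first, with "confidence" (0 to 1); they miss things now and then, are a little off and sometimes report something else, mostly with a low value. They report only what shows in the picture. A call takes as long as a camera call. They do not tell look-alikes from the thing itself.
- ctrl.search_frame(picture, query): "location" ([x, y, z] in mm, in world coordinates, good to about 4 mm: the middle of the surface that is visible of it).
- ctrl.mark_of(picture, query): "location" ([x, y, z] in mm, in world coordinates, good to about 4 mm: a listed point, or the origin of a listed thing).
The state is a dict: "clock": time; "qpos": joint angles; "qd": joint speeds; "tau": joint torques, N m; "eef_pos": TCP position; "tool_rot": TCP orientation; "force": force on the tool from outside, world axes, zero at the start; "torque": the same for the moment, N m; "width": finger opening in mm.
Only numpy, scipy, OpenCV 4.12 (cv2) and the standard library are available. Lean on these libraries where they do the work, as an engineer would, in place of code of your own. Each camera call takes 0.05 s, during which the arm holds its last target.

TASK

With a fingertip, push the red mainboard carrier along the rails of the test station until it drops fully into its locating notches and lies level there. Then press the green start button right down and let it come back up. The carrier is only to be slid, never lifted off its rails; do not press the button before the carrier is seated, leave the other things on the bench where they are, and finish clear of everything.

Things in the scene. Friction and masses are not known exactly. Their poses are not given: they have to be found in the camera images.
- station: Test station fixed to the bench: dark base plate 320 x 156 mm, two aluminium rails 56 mm apart inside with tops 30 mm above the bench, blue side guides (128 mm apart inside, tops 44 mm above the bench). Origin: centre of its underside, on the bench. Its +x axis is the slide direction, z up. The end at -x, where the carrier starts, is open. Brass pins between the rails are for looks only.
- seat (a point): Where the carrier's origin lies when seated: station x = +50 mm, y = 0, 25 mm above the bench. Axes as the station's. The notches (18 mm long, 5 mm deep, upright walls, black floors) lie 50 mm ahead of it in the inner tracks (y = +-36 mm) for the front feet and 50 mm behind it in the outer tracks (y = +-52 mm) for the rear feet.
- rail_end (a point): Inner face of the blue end wall at the rails' +x end, at the height of the rail tops (wall top 44 mm above the bench). The seated carrier stops 40 mm short of it: a carrier pushed up to it has overrun its notches.
- carrier: Loose red carrier, about 0.5 kg: plate 130 (x) x 124 x 8 mm on four white feet 12 mm long, 6 high, carrying a green mainboard with a black cooler (top 40 mm above the origin). Origin: centre, level with the feet's undersides; x as the station's x. Starts on the rail tops (origin 30 mm above the bench), 70 to 130 mm before the seat. The feet drop together, 5 mm, with 3 mm play either way.
- push_face (a point): Middle of the carrier's flat, upright rear face (65 mm behind its origin), at plate mid-height, 10 mm above the origin. The plate's edge runs from 6 to 14 mm above the origin; a red lip 70 mm wide, 8 mm thick stands on it up to 36 mm. Push here along +x, low, at 50 mm/s or slower: friction is 2 to 5 N; once dropped, the notch walls stop it and the force rises.
- control_box: Fixed grey box 90 x 75 mm, 45 mm high, with the start button in the middle of its top. Origin: centre of the underside.
- start_button_top (a point): Middle of the top of the green start button (32 mm across), pressed straight down.
- start_button (a joint): Travel of the start button in m: 0 up, 0.006 fully down; spring, 4 N fully down; it comes back by itself.
- multimeter: Red multimeter lying on the bench, 145 x 75 mm, about 40 mm high. Bystander. Origin: centre of the underside.
- jar: Amber jar with a black cap, 52 mm across, 60 mm high. Bystander. Origin: centre of the underside.
- screwdriver: Red-handled screwdriver, 170 mm long, lying beyond the station. Bystander. Origin: on its underside, on the long axis.
Things that resemble listed ones, but are neither listed nor needed, are in the scene too. Leave any yellow look-alike of the carrier alone. Of the things shaped like the control_box, the grey one is meant.

How it is judged:
By the outcome, as a careful person would: the job done as asked, in the order asked, and still so for the second after the job is handed in, with the robot touching nothing.
It also fails if it takes over 48 s, if anything falls off the work surface, if the arm or the gripper's body presses on something with over 40 N, if the wrist force passes 120 N, or if a joint passes its speed limit or range.

## Working session

There is one attempt and no reset: what is moved stays moved. The work goes in short steps, Python scripts to look and compute and a tool call to move; the robot and the scene stay as the last step left them, time stands still between calls to the robot, and variables do not carry over. Pictures are saved under pics/ and viewed, and the job is handed in when it is done.

Besides the shell and the picture viewer there is one more tool, called after "Request:" by a JSON object that holds its "op" and its "data". apply_moves: Moves the arm, as the interface text tells. Its arguments: {"type":"object","properties":{"motion":{"type":"array","items":{"type":"array","items":{"type":"number"}}}},"required":["motion"]}

```bash
mkdir -p pics; ls; cat > h.py <<'E'
import numpy as np,cv2
from cell import ctrl
def save(p,n): cv2.imwrite('pics/'+n,cv2.cvtColor(p['image'],cv2.COLOR_RGB2BGR))
def K(p):
    f=240/np.tan(np.radians(p['vfov'])/2); return f
def proj(p,X):
    X=np.atleast_2d(X); E=np.array(p['extrinsics']); c=X@E[:3,:3].T+E[:3,3]
    a=c[:,0]/-c[:,2]; b=-c[:,1]/-c[:,2]; s=1+p['k1']*(a*a+b*b); f=K(p)
    return np.c_[p['cx']+f*a*s,p['cy']+f*b*s]
def unproj(p,uv,z):
    f=K(p); d=np.array([(uv[0]-p['cx'])/f,(uv[1]-p['cy'])/f]); a=d.copy()
    for _ in range(30): a=d/(1+p['k1']*(a@a))
    E=np.array(p['extrinsics']); R=E[:3,:3]; o=-R.T@E[:3,3]; r=R.T@np.array([a[0],-a[1],-1])
    return o+r*(z-o[2])/r[2]
E
python3 - <<'E'
from h import *
s=ctrl.read_state(); print(s, ctrl.grip_depth)
for c in ['side','top']:
    p=ctrl.get_image(c); save(p,c+'0.png'); print(c,p['vfov'],p['cx'],p['cy'],p['k1'])
    print(np.round(p['extrinsics'],3).tolist())
    for q in ['station','seat','rail_end','carrier','push_face','control_box','start_button_top','multimeter','jar','screwdriver']:
        print(q,[(np.round(r['location']).tolist(),round(r['confidence'],2),np.round(proj(p,r['location'])[0]).tolist()) for r in ctrl.mark_of(p,q)][:4])
E
```

```text
pics
{'clock': 0.0, 'qpos': array([ 1.22620152,  0.62932328,  0.03841446,  1.51841445, -0.02699991,
        0.99628717, -0.01998781]), 'qd': array([-3.46394303e-04, -8.07204946e-04,  5.27480154e-04, -1.98556339e-04,
        4.47980276e-05,  6.41098736e-04,  4.79151203e-04]), 'tau': array([-6.80946632e-04, -5.63404155e+01,  1.22657865e+00, -1.93446207e+01,
        1.11044492e-02,  1.04972773e-02,  9.91620482e-06]), 'eef_pos': array([ 178.74289178, -624.26954831,  230.38853595]), 'tool_rot': array([-1.57080527,  0.00191516, -1.29196811]), 'force': array([-0.41121683, -0.78524504, -0.2642732 ]), 'torque': array([-0.00817895,  0.02836866,  0.05759729]), 'width': 85.60434500653182} 18.700000000000003
side 43.661816242309506 320.24406736547854 230.51676631903823 -0.1599692409113327
[[-0.682, -0.731, -0.02, 354.179], [0.515, -0.499, 0.697, -344.985], [-0.52, 0.465, 0.717, -1203.699], [0.0, 0.0, 0.0, 1.0]]
station []
seat [([560.0, -4.0, 26.0], 0.93, [310.0, 246.0]), ([581.0, 94.0, 31.0], 0.2, [274.0, 260.0])]
rail_end [([578.0, 96.0, 32.0], 0.86, [274.0, 261.0])]
carrier [([318.0, -215.0, -
[... 991 characters left out ...]
], 0.64, [256.0, 223.0]), ([535.0, -140.0, 41.0], 0.52, [353.0, 244.0])]
carrier [([320.0, -217.0, 3.0], 0.92, [383.0, 335.0]), ([547.0, -76.0, 30.0], 0.77, [326.0, 238.0])]
push_face [([535.0, -139.0, 41.0], 0.9, [353.0, 244.0]), ([551.0, -8.0, 25.0], 0.26, [298.0, 236.0])]
control_box [([620.0, 356.0, -2.0], 0.95, [148.0, 205.0]), ([472.0, 322.0, 1.0], 0.57, [160.0, 266.0])]
start_button_top [([582.0, 91.0, 29.0], 0.67, [257.0, 222.0]), ([619.0, 350.0, 66.0], 0.65, [143.0, 202.0]), ([471.0, 323.0, 68.0], 0.64, [152.0, 266.0])]
multimeter [([418.0, -454.0, 1.0], 0.72, [481.0, 296.0])]
jar [([580.0, -443.0, -4.0], 0.67, [476.0, 230.0])]
screwdriver [([748.0, 64.0, 0.0], 0.8, [271.0, 156.0])]
```

View pics/side0.png

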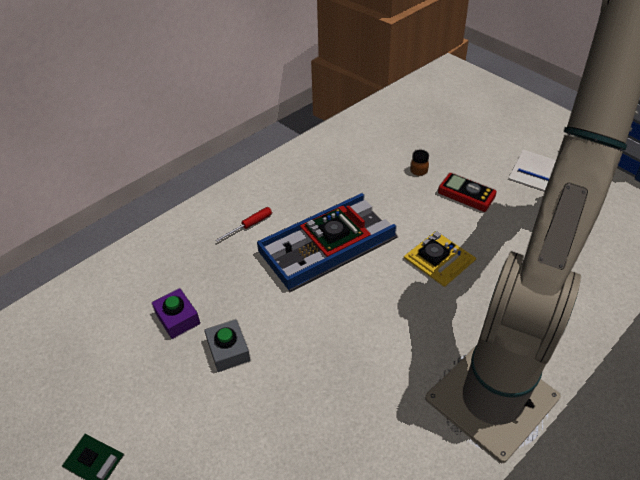

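View pics/top0.png

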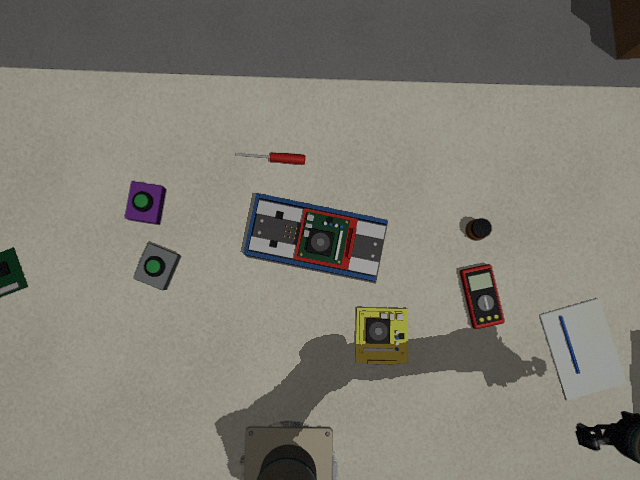

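Look-alikes: the carrier is red at top (326,238), and the yellow one at (383,335) must be left alone. The control box is grey at top (157,266), and the purple one at (146,202) isn't meant. I'll check close crops and fit the station model.

```bash
cat >> h.py <<'E'
def st2w(x,y,z,pose):
    X,Y,t=pose; return np.array([X+np.cos(t)*x-np.sin(t)*y, Y+np.sin(t)*x+np.cos(t)*y, z])
def crop(p,u0,v0,w,h,s,n,lines=[]):
    im=cv2.cvtColor(p['image'],cv2.COLOR_RGB2BGR)[v0:v0+h,u0:u0+w]
    im=cv2.resize(im,None,fx=s,fy=s,interpolation=cv2.INTER_CUBIC)
    for P,c in lines:
        q=np.array([(proj(p,a)[0]-[u0,v0]+.5)*s for a in P]).astype(int)
        cv2.polylines(im,[q.reshape(-1,1,2)],len(q)>2,c,1)
    cv2.imwrite('pics/'+n,im)
E
cat > ov.py <<'E'
from h import *
import sys
pose=tuple(map(float,sys.argv[1:4])); cx=float(sys.argv[4]); tag=sys.argv[5]
p=ctrl.get_image('top')
r=lambda x0,x1,y,z,oy=0:[st2w(a,b+oy,z,pose) for a,b in [(x0,-y),(x1,-y),(x1,y),(x0,y)]]
L=[(r(-160,160,78,0),(255,255,0)),(r(-160,155,64,44),(0,255,255)),(r(cx-65,cx+65,62,44),(255,0,255)),(r(cx-65,cx-57,35,66),(255,255,255))]
crop(p,235,180,160,115,5,'st%s.png'%tag,L)
b=ctrl.mark_of(p,'start_button_top'); 
crop(p,115,170,80,130,4,'box%s.png'%tag)
p=ctrl.get_image('side'); crop(p,250,185,155,110,5,'ss%s.png'%tag,L)
E
python3 ov.py 548 -55 1.37 -20 a
```

```text
(no output)
```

View pics/sta.png

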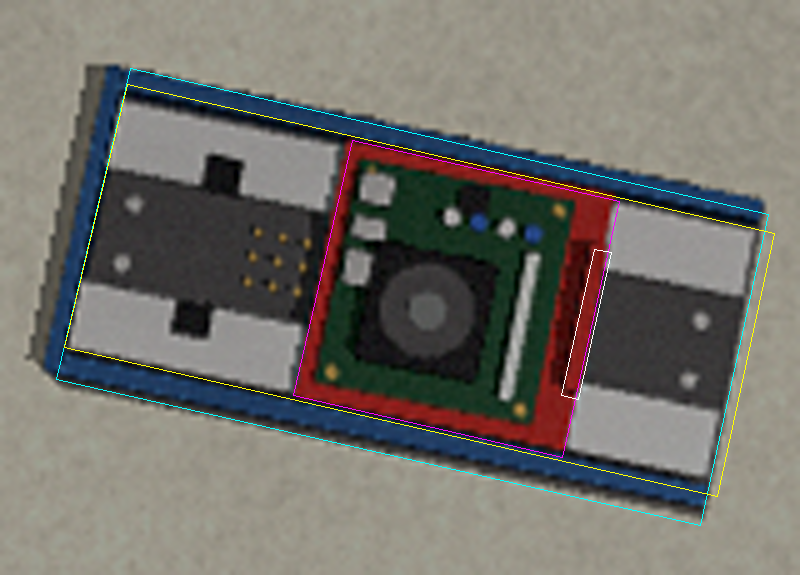

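View pics/ssa.png

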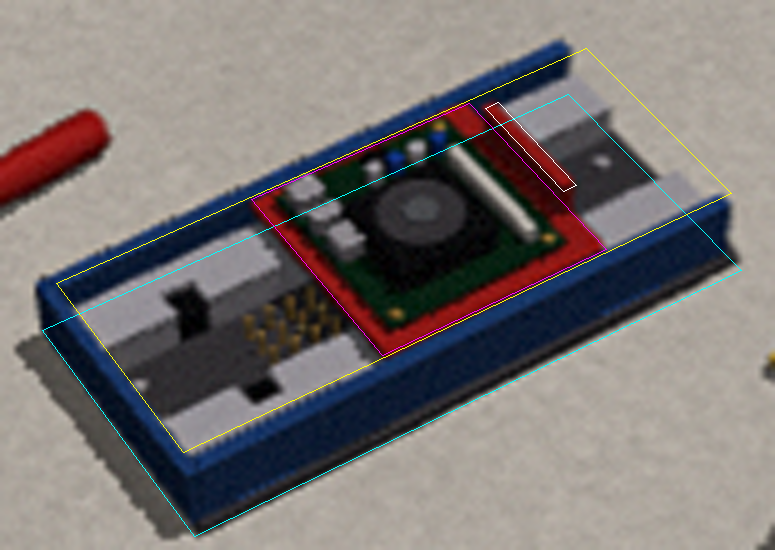

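View pics/boxa.png

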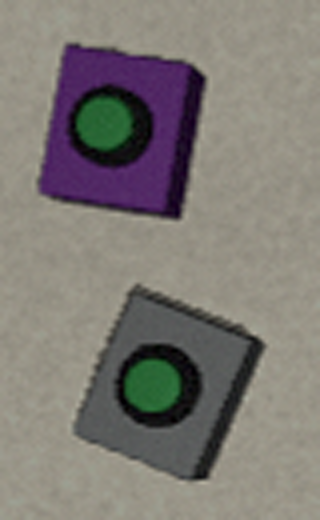

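The crops confirm the red carrier and the grey box, whose button is at top (153,266). The overlay at station pose (548, -55, 1.37 rad) fits in both views, with the carrier at about -20 mm and about 70 mm to push. Next I'll turn the tool so its z axis points along the slide, close the fingers and hover behind the carrier.

Request:
{"op": "apply_moves", "data": {"motion": [[-8, 0, 11, -0.18, 0], [-16, 0, 22, -0.36, 0], [-24, 0, 33, -0.54, 0], [-33.4, 0, 45.5, -0.72, 0], [-33.4, 0, 45.5, -0.9, 0], [-33.4, 0, 45.5, -1.09, 0], [-33.4, 0, 45.5, -1.09, 0], [-33.4, 0, 45.5, -1.09, 0], [-33.4, 0, 45.5, -1.09, 0], [-33.4, 0, 45.5, -1.09, 0], [-33.4, 0, 45.5, -1.09, 0], [-33.4, 0, 45.5, -1.09, 0], [-33.4, 6, 45.5, -1.09, 0], [-33.4, 12, 45.5, -1.09, 0], [-33.4, 12, 45.5, -1.09, 0]]}}

```text
clock: 3.12
eef_pos: [520.0, -179.3, 107.7]
tool_rot: [-1.571, 0.01, -0.204]
force: [0.1, -0.4, 0.9]
width: -0.2
```

```bash
python3 - <<'E'
from h import *
s=ctrl.read_state(); print(s['clock'],s['eef_pos'],s['tool_rot'],s['force'],s['width'])
p=ctrl.get_image('side'); crop(p,230,130,220,165,3.6,'s1.png',[])
print(proj(p,s['eef_pos']))
E
```

```text
3.125 [ 519.989479   -179.26633429  107.69002129] [-1.57066416  0.01020269 -0.20432041] [ 0.12384671 -0.44273544  0.94314587] -0.18524420490607735
[[372.09803588 195.30422086]]
```

View pics/s1.png

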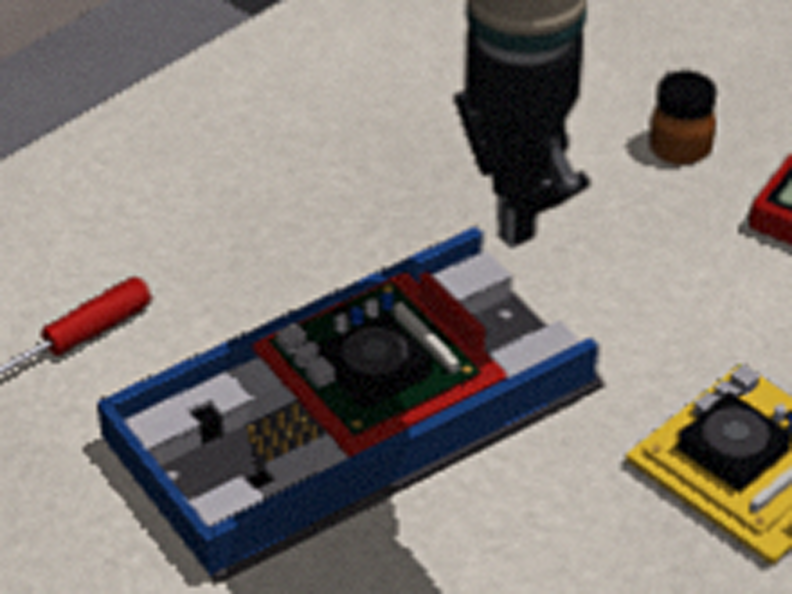

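Request:
{"op": "apply_moves", "data": {"motion": [[0.4, 3.5, 0, 0, 0], [0.4, 7.0, 0, 0, 0], [0.4, 7.0, 0, 0, 0], [0.4, 7.0, 0, 0, 0]]}}

```text
clock: 3.68
eef_pos: [530.2, -180.2, 44.0]
tool_rot: [-1.571, -0.004, -0.203]
force: [0.6, -0.0, 0.2]
width: -0.2
```

```bash
python3 - <<'E'
from h import *
s=ctrl.read_state(); print(s['clock'],s['eef_pos'],s['tool_rot'],s['force'],s['width'])
p=ctrl.get_image('side'); crop(p,250,150,165,125,4.8,'s2.png',[])
p=ctrl.get_image('top'); crop(p,235,180,160,115,5,'t2.png',[])
E
```

```text
3.675 [ 530.21011971 -180.22809352   44.02442622] [-1.57120709 -0.0043472  -0.20267549] [ 0.56603341 -0.02617532  0.24412643] -0.16888322239325507
```

View pics/s2.png

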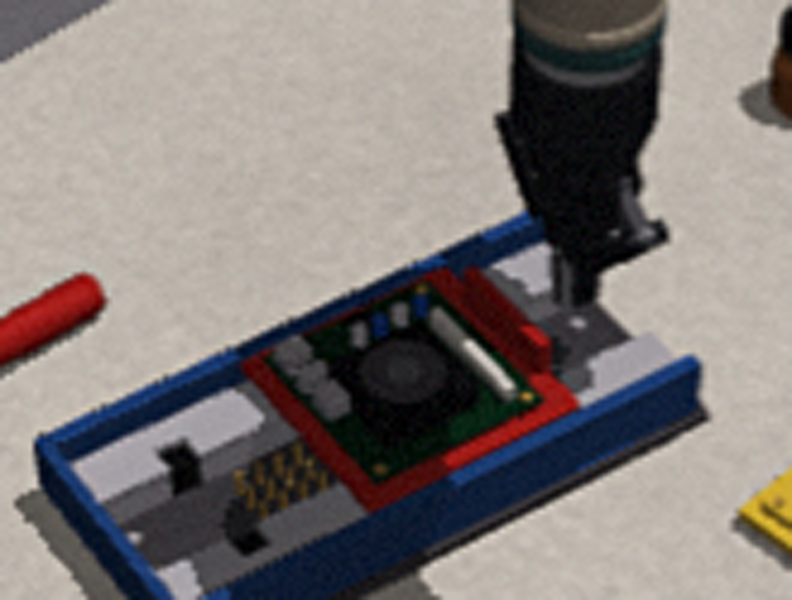

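View pics/t2.png

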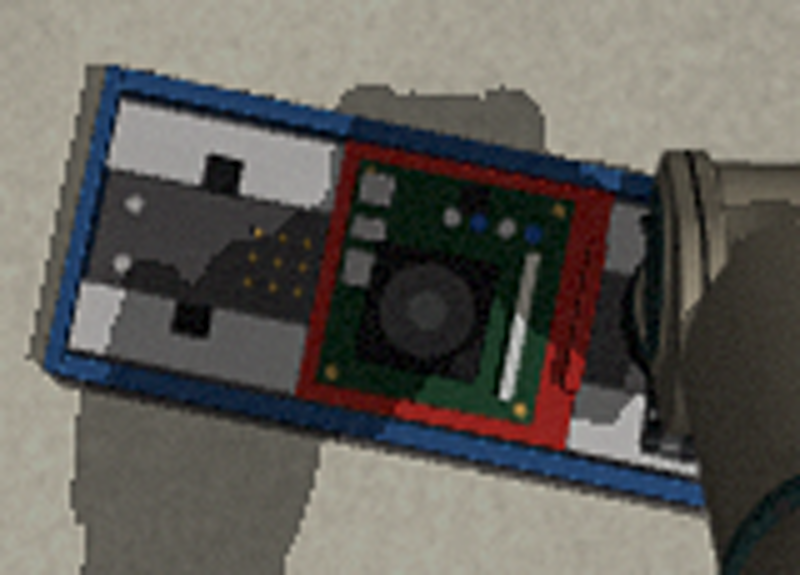

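Request:
{"op": "apply_moves", "data": {"motion": [[-0.3, 0.6, 0, 0, 0], [-0.3, 0.6, 0, 0, 0], [-0.3, 0.6, 0, 0, 0], [-0.3, 0.6, 0, 0, 0]]}}

```text
clock: 4.28
eef_pos: [525.5, -178.8, 35.3]
tool_rot: [-1.571, -0.0, -0.202]
force: [0.6, 0.4, 0.1]
width: -0.2
```

Request:
{"op": "apply_moves", "data": {"motion": [[0, 0, 0.6, 0, 0], [0, 0, 1.2, 0, 0], [0, 0, 1.6, 0, 0], [0, 0, 2.0, 0, 0], [0, 0, 2.3, 0, 0], [0, 0, 2.6, 0, 0], [0, 0, 2.9, 0, 0], [0, 0, 3.2, 0, 0], [0, 0, 3.5, 0, 0], [0, 0, 3.8, 0, 0], [0, 0, 4.1, 0, 0], [0, 0, 4.4, 0, 0], [0, 0, 4.7, 0, 0], [0, 0, 5.0, 0, 0], [0, 0, 5.3, 0, 0], [0, 0, 5.6, 0, 0], [0, 0, 5.9, 0, 0], [0, 0, 6.2, 0, 0], [0, 0, 6.5, 0, 0], [0, 0, 6.8, 0, 0]]}}

```text
clock: 6.78
eef_pos: [539.1, -112.0, 35.3]
tool_rot: [-1.571, 0.0, -0.202]
force: [-0.9, -4.2, 0.7]
width: 0.0
```

```bash
python3 - <<'E'
from h import *
p=ctrl.get_image('side'); crop(p,250,150,165,125,4.8,'s3.png',[])
p=ctrl.get_image('top'); crop(p,235,180,160,115,5,'t3.png',[])
s=ctrl.read_state(); print(s['clock'],s['eef_pos'],s['force'])
E
```

```text
6.875 [ 539.24799117 -111.33382087   35.31111603] [-0.79217941 -2.17451899  1.25620434]
```

View pics/s3.png

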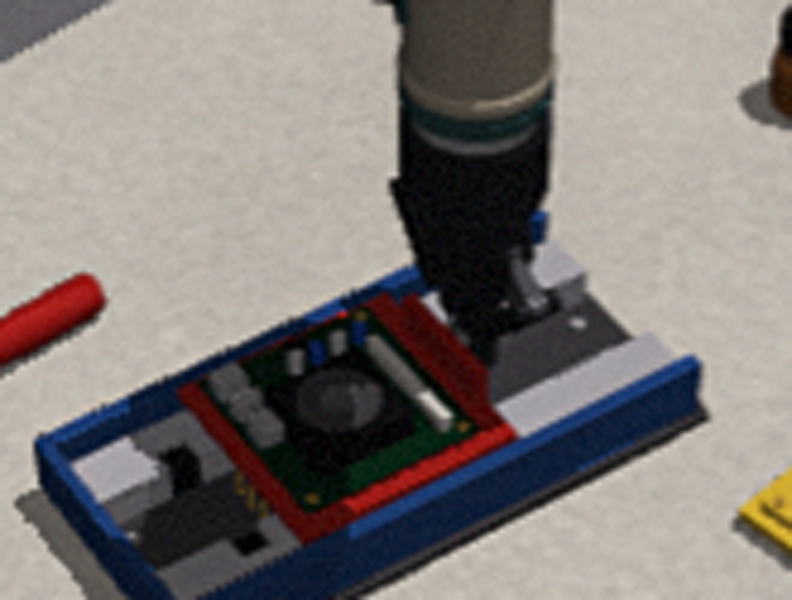

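View pics/t3.png

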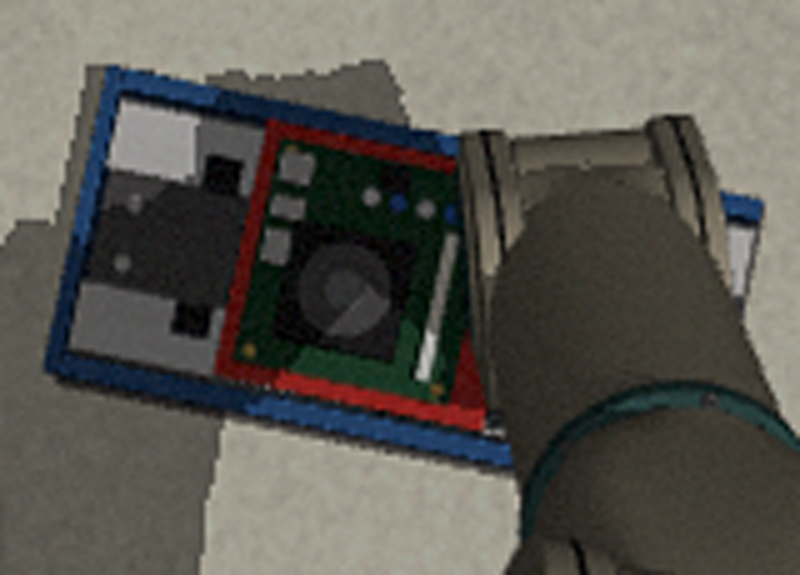

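The carrier is sliding straight: its front-left corner went from (350,142) to (268,120) in the top crop, about 40 mm. About 30 mm is left, so I'll slow down.

Request:
{"op": "apply_moves", "data": {"motion": [[0, 0, 0.25, 0, 0], [0, 0, 0.5, 0, 0], [0, 0, 0.75, 0, 0], [0, 0, 1.0, 0, 0], [0, 0, 1.25, 0, 0], [0, 0, 1.5, 0, 0], [0, 0, 1.75, 0, 0], [0, 0, 2.0, 0, 0], [0, 0, 2.2, 0, 0], [0, 0, 2.4, 0, 0], [0, 0, 2.6, 0, 0]]}}

```text
clock: 8.25
eef_pos: [544.3, -86.6, 35.3]
tool_rot: [-1.571, 0.0, -0.202]
force: [-1.1, -3.3, -0.2]
width: -0.0
```

```bash
python3 - <<'E'
from h import *
s=ctrl.read_state(); print(s['clock'],s['eef_pos'],s['force'])
p=ctrl.get_image('side'); crop(p,250,150,165,125,4.8,'s4.png',[])
p=ctrl.get_image('top'); crop(p,235,180,160,115,5,'t4.png',[])
s=ctrl.read_state(); print(s['clock'],s['eef_pos'],s['force'])
E
```

```text
8.25 [544.27762282 -86.57587216  35.30470906] [-1.10813943 -3.34970951 -0.1810214 ]
8.35 [544.38419748 -86.15696343  35.29933652] [-1.51746426 -1.09037013  0.12057761]
```

View pics/s4.png

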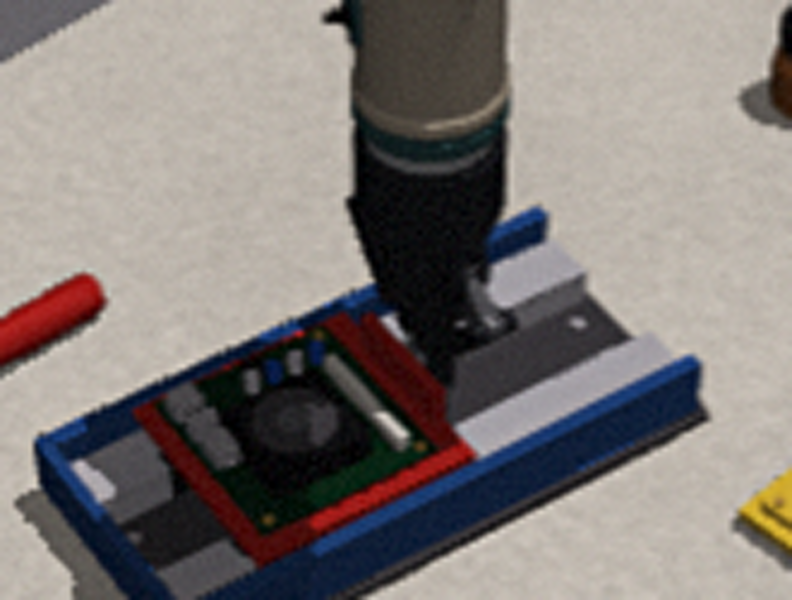

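View pics/t4.png

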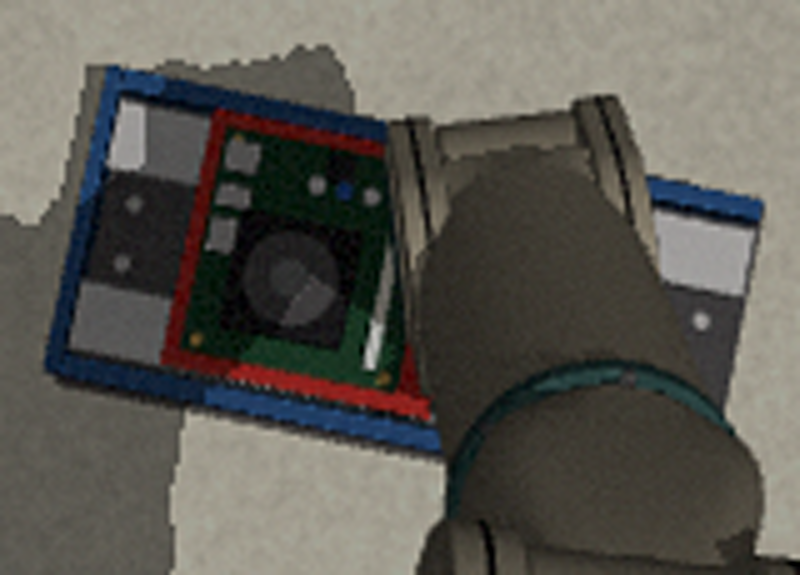

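Request:
{"op": "apply_moves", "data": {"motion": [[0, 0, 0.2, 0, 0], [0, 0, 0.4, 0, 0], [0, 0, 0.6, 0, 0]]}}

```text
clock: 8.72
eef_pos: [545.6, -80.8, 35.3]
tool_rot: [-1.571, -0.0, -0.202]
force: [-0.4, -3.2, 0.9]
width: -0.2
```

Request:
{"op": "apply_moves", "data": {"motion": [[0, 0, 0.2, 0, 0], [0, 0, 0.4, 0, 0]]}}

```text
clock: 8.98
eef_pos: [546.1, -77.9, 35.4]
tool_rot: [-1.572, 0.0, -0.203]
force: [-2.7, -7.9, 1.2]
width: 0.3
```

```bash
python3 - <<'E'
from h import *
p=ctrl.get_image('side'); crop(p,250,150,165,125,4.8,'s5.png',[])
s=ctrl.read_state(); print(s['clock'],s['eef_pos'],s['force'])
E
```

```text
9.025 [546.05872974 -78.00266135  35.3374101 ] [-1.66489005 -5.84004359  0.94761554]
```

View pics/s5.png

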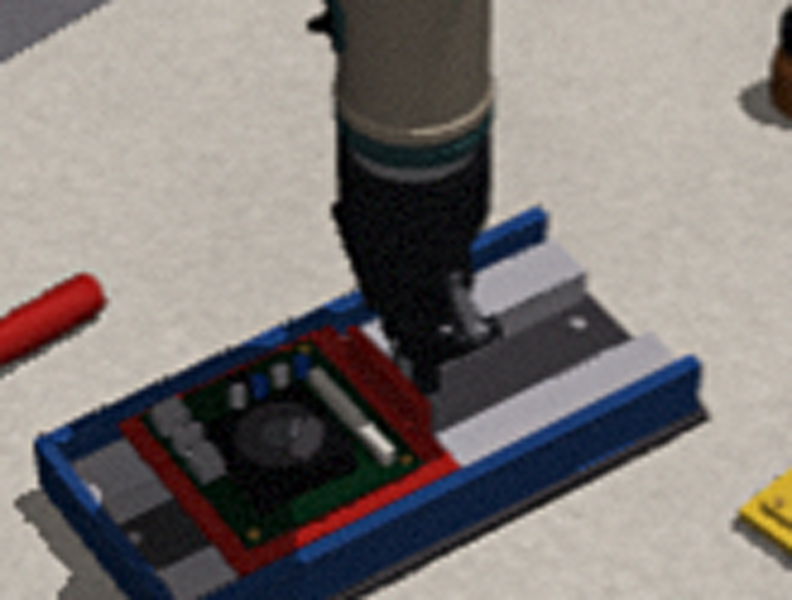

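Request:
{"op": "apply_moves", "data": {"motion": [[0, 0, 0.15, 0, 0], [0, 0, 0.2, 0, 0], [0, 0, 0.2, 0, 0]]}}

```text
clock: 9.4
eef_pos: [546.1, -77.9, 35.4]
tool_rot: [-1.574, 0.0, -0.204]
force: [-1.4, -7.8, 0.3]
width: -0.0
```

The push has stopped against something: no TCP motion, and the force is about 8 N. I'll back off, rise and inspect.

Request:
{"op": "apply_moves", "data": {"motion": [[0, 0, -0.5, 0, 0], [0, 0, -2, 0, 0], [0, 0, -4, 0, 0], [0, -5, -6, 0, 0], [0, -10, -9, 0, 0], [0, -15, -14, 0, 0], [0, -15, -20, 0, 0], [0, -15, -24, 0, 0], [0, -15, -24, 0, 0]]}}

```text
clock: 10.52
eef_pos: [496.4, -315.3, 185.2]
tool_rot: [-1.573, -0.0, -0.21]
force: [0.4, 0.6, 0.4]
width: 0.1
```

```bash
cat > ov2.py <<'E'
from h import *
pose=(548,-55,1.37)
r=lambda x0,x1,y,z:[st2w(a,b,z,pose) for a,b in [(x0,-y),(x1,-y),(x1,y),(x0,y)]]
L=[(r(-15,115,62,39),(255,0,255))]
H=[(r(-15,115,62,44),(0,255,0))]
p=ctrl.get_image('side'); crop(p,250,190,155,100,5,'s6.png',[]); crop(p,250,190,155,100,5,'s6o.png',L+H)
print([ (np.round(x['location'],1),x['confidence']) for x in ctrl.mark_of(p,'carrier')])
p=ctrl.get_image('top'); crop(p,235,180,160,115,5,'t6.png',L)
print([ (np.round(x['location'],1),x['confidence']) for x in ctrl.mark_of(p,'carrier')])
for q in ['control_box','start_button_top']:print([ (np.round(x['location'],1),x['confidence']) for x in ctrl.mark_of(p,q)])
s=ctrl.read_state(); print(s['clock'],s['eef_pos'],s['force'])
E
python3 ov2.py
```

```text
[(array([ 320.8, -214.6,   -4.1]), 0.86), (array([562.4,  -4.1,  23.2]), 0.72)]
[(array([ 321.6, -217.1,    2.4]), 0.93), (array([560.3,  -0.6,  22.6]), 0.86)]
[(array([472.7, 320.5,   3.5]), 0.92), (array([ 6.190e+02,  3.578e+02, -3.000e-01]), 0.6)]
[(array([472.2, 324.1,  68.7]), 0.69), (array([619.9, 352. ,  70. ]), 0.68)]
10.825 [ 499.1783693  -308.3395556   185.27441042] [-0.57775483 -0.59986466  0.62665426]
```

View pics/s6.png

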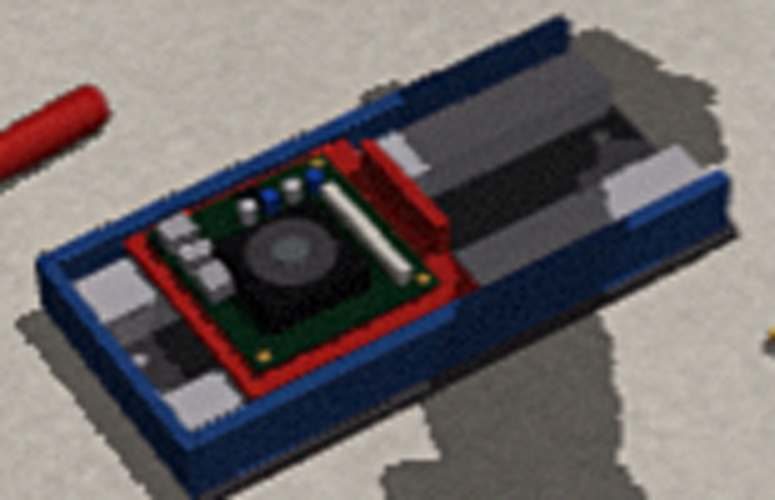

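View pics/s6o.png

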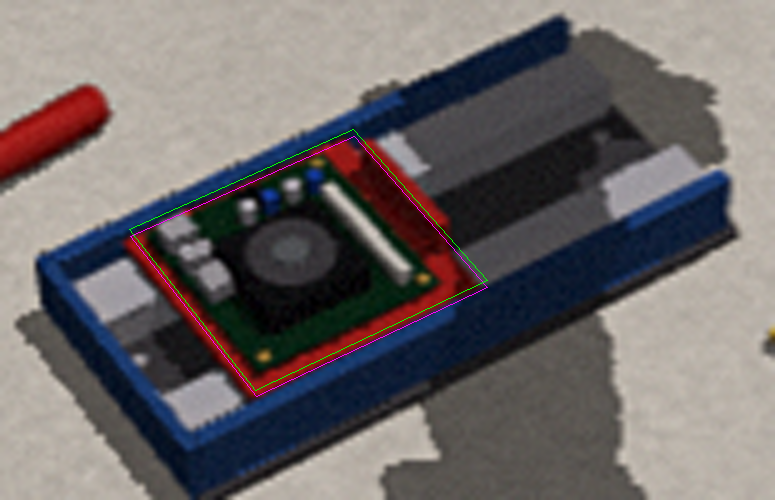

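View pics/t6.png

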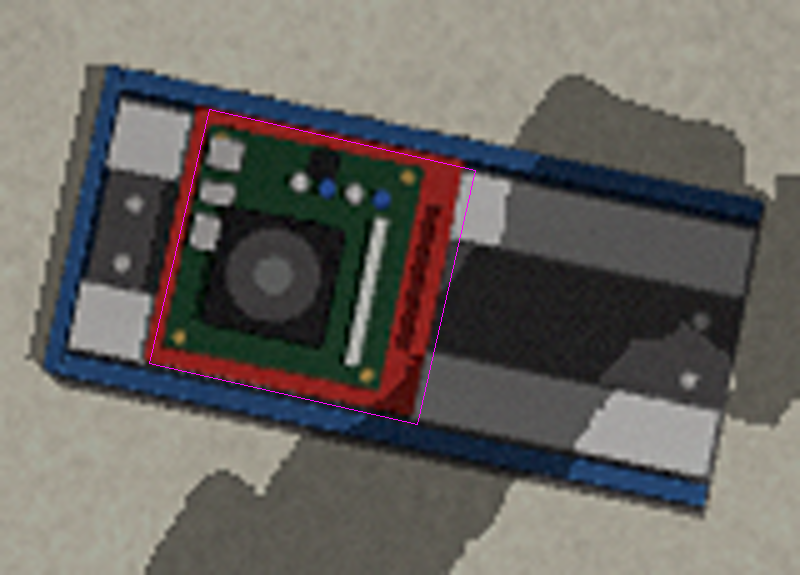

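The carrier now sits at about +52 mm, matching the overlay. No notch shows behind it, and the gap to the end wall is about 40 mm. To confirm the 5 mm drop and that it's level, I'll triangulate the board's gold corner dots before and after.

```bash
cat > tri.py <<'E'
from h import *
from scipy.optimize import least_squares
ps={c:ctrl.get_image(c) for c in ['side','top']}
# approx gold dots pixels from crops
A={'before':{'side':[(363/5+0,0)]}}
seeds={'before':{'top':[(369,173),(559,210),(519,410),(331,372)],'side':[(262+0,0)]}}
def img(c,w): 
    return cv2.cvtColor(cv2.imread('pics/%s0.png'%c),cv2.COLOR_BGR2RGB) if w=='b' else ps[c]['image']
pose=(548,-55,1.37)
def refine(im,uv,R=3):
    u,v=np.round(uv).astype(int); s=im[v-R:v+R+1,u-R:u+R+1].astype(float)
    g=np.minimum(s[...,0],s[...,1]*1.4)-s[...,2]; g=g-np.percentile(g,60); g[g<0]=0
    yy,xx=np.mgrid[v-R:v+R+1,u-R:u+R+1]
    return np.array([(g*xx).sum(),(g*yy).sum()])/g.sum(), g.max()
# local offsets of dots relative to carrier: estimate from top seeds
top=[(222,137),(408,176),(366,375),(179,337)]
sideA=[None,(317,162),(424,279),(264,356)]
topB=[(370,170),(559,210),(519,410),(331,372)]
sideB=[None,(440,125),(548,238),(396,314)]
for w,T,S in [('b',topB,sideB),('a',top,sideA)]:
    out=[]
    for i in range(1,4):
        t,g1=refine(img('top',w),np.array(T[i])/5+[235,180]-.5)
        s,g2=refine(img('side',w),np.array(S[i])/5+[250,190 if w=='a' else 185]-.5)
        f=lambda X:np.r_[proj(ps['top'],X)[0]-t,proj(ps['side'],X)[0]-s]
        r=least_squares(f,[550,-20,45]); out.append(r.x); print(w,i,t.round(1),s.round(1),g1,g2,r.x.round(1),np.abs(r.fun).max().round(2))
E
python3 tri.py
```

```text
b 1 [346.6 221.4] [337.7 209.5] 88.00000000000001 81.2 [ 585.9 -122.8   51.5] 0.48
b 2 [338.5 261.8] [359.5 231.9] 84.68 93.28 [ 490.4 -105.3   52.6] 0.29
b 3 [300.7 254.3] [328.9 247.6] 79.12000000000002 84.96000000000001 [505.9 -16.3  50.9] 0.3
a 1 [316.4 214.8] [313.  221.8] 80.16000000000001 85.52000000000001 [600.5 -51.1  46.8] 0.4
a 2 [308.2 254.9] [334.4 245.1] 94.2 94.12 [505.2 -33.9  47.1] 0.32
a 3 [270.2 247.4] [302.3 261. ] 83.12 105.52000000000001 [520.9  55.9  47.1] 0.25
```

The dots dropped 4.7, 5.5 and 3.8 mm, and all three now lie at 46.8–47.1 mm, so the carrier is seated and level. Next I'll locate the button precisely.

```bash
python3 - <<'E'
from h import *
from scipy.optimize import least_squares
o={}
for c,(u,v,R) in {'top':(153,266,14),'side':(225,337,14)}.items():
    p=ctrl.get_image(c); im=p['image'][v-R:v+R,u-R:u+R].astype(int)
    m=(im[...,1]>90)&(im[...,1]>im[...,0]*1.8)&(im[...,1]>im[...,2]*1.5)
    yy,xx=np.nonzero(m); o[c]=(p,np.array([xx.mean()+u-R,yy.mean()+v-R])); print(c,o[c][1],m.sum(),np.ptp(xx)+1,np.ptp(yy)+1)
f=lambda X:np.r_[proj(o['top'][0],X)[0]-o['top'][1],proj(o['side'][0],X)[0]-o['side'][1]]
r=least_squares(f,[472,322,67]); print(r.x,r.fun)
print(unproj(o['top'][0],o['top'][1],67),unproj(o['side'][0],o['side'][1],67))
s=ctrl.read_state(); d=np.array([472,321,100])-s['eef_pos']; y=-0.203
x=np.array([np.cos(y),np.sin(y),0]); z=np.array([-np.sin(y),np.cos(y),0]); print(s['eef_pos'],s['clock'],d@x,-d[2],d@z)
E
```

```text
top [152.83076923 265.97692308] 130 13 13
side [224.30645161 333.68548387] 124 14 12
[470.34178037 321.39831851  66.16612905] [ 0.27276296  0.26712347 -0.3533561  -0.03769664]
[470.91699552 321.834344    67.        ] [469.20951525 321.16732115  67.        ]
[ 498.87274132 -309.30929793  185.34706231] 11.025 -153.39673611897464 85.34706231222947 611.9488513212968
```

Request:
{"op": "apply_moves", "data": {"motion": [[-3, 0, 12, 0, 0], [-6, 0, 24, 0, 0], [-9, 0, 36, 0, 0], [-12, 0, 48, 0, 0], [-15.4, 0, 61.2, 0, 0], [-15.4, 0, 61.2, 0, 0], [-15.4, 0, 61.2, 0, 0], [-15.4, 0, 61.2, 0, 0], [-15.4, 0, 61.2, 0, 0], [-15.4, 0, 61.2, 0, 0], [-15.4, 0, 61.2, 0, 0], [-15.4, 0, 61.2, 0, 0], [-15.4, 0, 61.2, 0, 0], [-15.4, 0, 61.2, 0, 0], [-15.4, 4, 61.2, 0, 0], [-15.4, 8, 61.2, 0, 0], [-15.4, 8.5, 61.2, 0, 0], [-15.4, 8.5, 61.2, 0, 0], [-15.4, 8.5, 61.2, 0, 0]]}}

```text
clock: 13.4
eef_pos: [471.5, 321.0, 102.0]
tool_rot: [-1.569, -0.002, -0.202]
force: [-0.2, -0.9, 0.3]
width: -0.1
```

```bash
python3 - <<'E'
from h import *
p=ctrl.get_image('side'); crop(p,140,230,160,120,5,'s7.png',[])
s=ctrl.read_state(); print(s['clock'],s['eef_pos'],s['force'])
d=np.array([470.5,321.5,100])-s['eef_pos']; y=s['tool_rot'][2]
x=np.array([np.cos(y),np.sin(y),0]); z=np.array([-np.sin(y),np.cos(y),0]); print(s['tool_rot'],d@x,-d[2],d@z)
E
```

```text
13.45 [471.45512874 320.97286526 101.91061082] [-0.28428875  0.02291434  0.4449841 ]
[-1.56860876 -0.00201366 -0.20236765] -1.0415862624447199 1.9106108157882602 0.3244071549583906
```

View pics/s7.png

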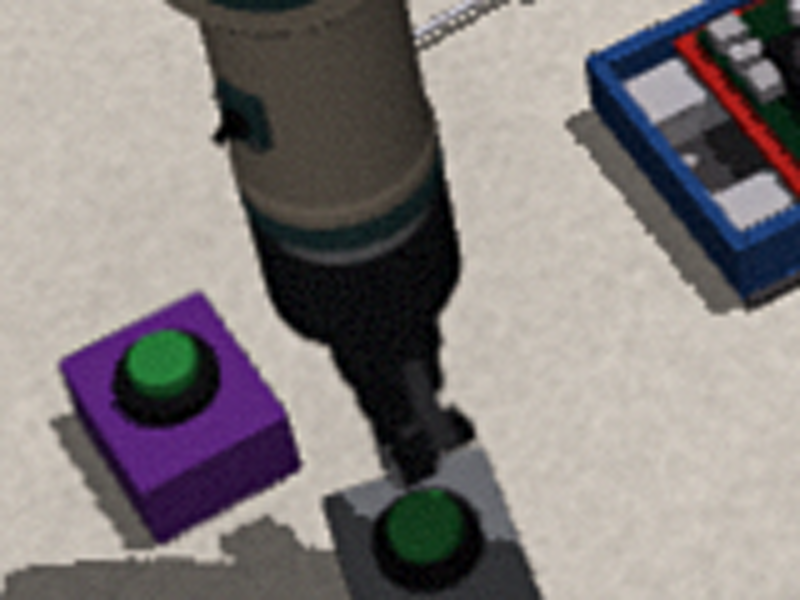

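Request:
{"op": "apply_moves", "data": {"motion": [[-0.1, 1.5, 0, 0, 0], [-0.1, 3.0, 0, 0, 0], [-0.1, 3.5, 0, 0, 0], [-0.1, 3.7, 0, 0, 0], [-0.1, 3.9, 0, 0, 0], [-0.1, 4.1, 0, 0, 0], [-0.1, 4.1, 0, 0, 0]]}}

```text
clock: 14.32
eef_pos: [468.7, 320.1, 60.9]
tool_rot: [-1.572, 0.0, -0.202]
force: [-5.6, -3.9, 16.8]
width: -0.2
```

Request:
{"op": "apply_moves", "data": {"motion": [[0, 0.05, 0, 0, 0], [0, 0.05, 0, 0, 0]]}}

```text
clock: 14.58
eef_pos: [468.8, 320.0, 60.8]
tool_rot: [-1.572, 0.0, -0.202]
force: [-5.6, -4.8, 19.3]
width: -0.2
```

```bash
python3 - <<'E'
from h import *
p=ctrl.get_image('side'); crop(p,180,270,100,100,6,'s8.png',[])
s=ctrl.read_state(); print(s['clock'],s['eef_pos'],s['force'])
E
```

```text
14.625 [468.72671633 320.06145165  60.8092376 ] [-5.98106377 -3.97432656 19.40054822]
```

View pics/s8.png

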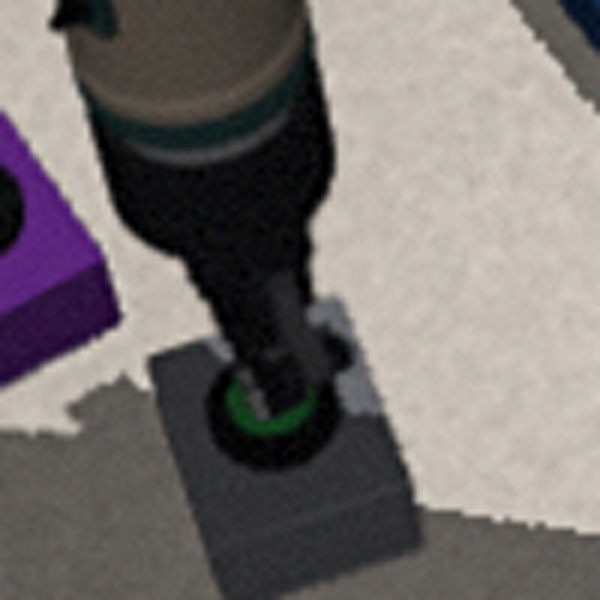

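The fingertip is centred on the green button, at about (268,400) in the crop. The button is flush in its collar and bottomed out: 19 N, with z down to 60.8 mm. I'll release it and go clear.

Request:
{"op": "apply_moves", "data": {"motion": [[0, -1, 0, 0, 0], [0, -4, 0, 0, 0], [0, -9, 0, 0, 0], [0, -14, 0, 0, 0], [0, -18, 0, 0, 0], [0, -18, -5, 0, 0], [0, -18, -10, 0, 0], [0, -18, -14, 0, 0], [0, -18, -14, 0, 0], [0, -18, -14, 0, 0], [0, -18, -14, 0, 0]]}}

```text
clock: 16.0
eef_pos: [441.8, 184.9, 239.0]
tool_rot: [-1.569, -0.001, -0.2]
force: [0.3, -0.6, 0.3]
width: 0.1
```

```bash
python3 - <<'E'
from h import *
p=ctrl.get_image('side'); save(p,'s9.png')
q=ctrl.get_image('top'); save(q,'t9.png')
for n in ['start_button_top','carrier','jar','multimeter','screwdriver']:
    print(n,[np.round(x['location']).tolist() for x in ctrl.mark_of(p,n)[:3]],[np.round(x['location']).tolist() for x in ctrl.mark_of(q,n)[:3]])
s=ctrl.read_state(); print(s['clock'],s['eef_pos'],s['force'])
E
```

```text
start_button_top [[476.0, 322.0, 65.0], [626.0, 357.0, 67.0]] [[619.0, 355.0, 67.0]]
carrier [[317.0, -218.0, -2.0], [565.0, -5.0, 24.0]] [[322.0, -214.0, 2.0], [563.0, -3.0, 21.0], [580.0, 96.0, 29.0]]
jar [[582.0, -443.0, 2.0]] [[577.0, -440.0, -4.0]]
multimeter [[417.0, -451.0, 0.0]] [[417.0, -451.0, 3.0]]
screwdriver [[747.0, 64.0, 0.0]] [[745.0, 64.0, 1.0]]
16.6 [441.39034868 183.41682909 238.81960903] [-0.06880436 -0.45049086  0.18807736]
```

View pics/s9.png

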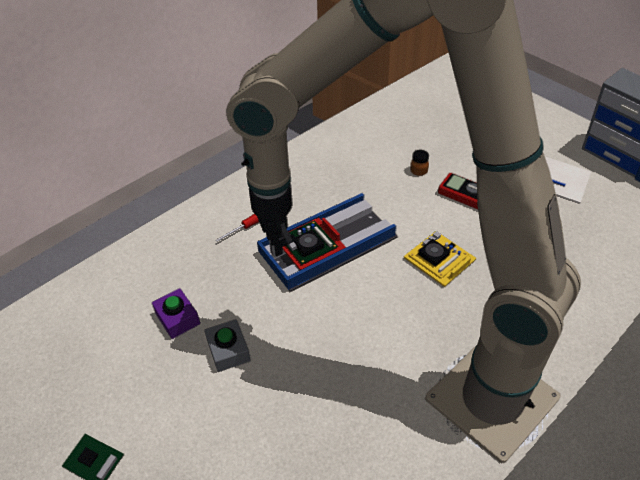

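View pics/t9.png

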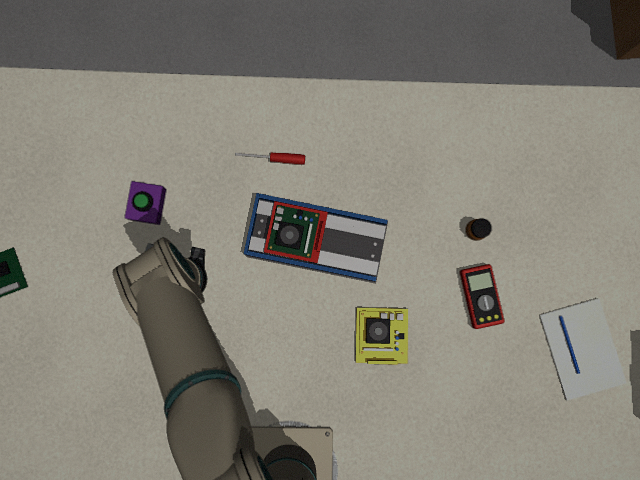

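The button is back up at side (226,336), the carrier is still in its seat at top (293,235), the bystanders haven't moved, and the arm is clear at z ≈ 239 mm.

```bash
python3 -c "
from cell import ctrl
print(ctrl.finish_job())"
```

```text
the job is handed in; nothing more can be done
None
```

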